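Open the lift-and-slide hatch of the sloping saw-blade chest

ROBOT

A 6-joint arm with a two-finger parallel gripper is mounted at the origin on the work surface. World frame = base frame: x ahead of the robot, y to its left, z up, the work surface at z = 0. Lengths are in m, angles in rad, forces in N, time in s.
With the tool pointing down it reaches from about 0.35 to 0.975 m from the base axis. Payload 4.9 kg.
Tool frame: the origin (TCP) lies at the very end of the fingers, on their centre line; the grasp point (between the pads) lies 19 mm behind it; y points along the fingers, z is the direction in which the jaws open and shut, and the axes are right-handed (so a half turn about y gives the same grasp; the last joint's range is limited). The gripper opens to 85 mm and grips with 20 to 120 N. Pads are 22 mm wide; open, the fingers measure 114 mm over their backs; the gripper's body (76 mm by 85 mm) begins 54 mm behind the grasp point. The pads swing forward as they close: fully open they stand 13 mm farther back than shut.
Start: joints at [-1.224, 0.053, 1.613, -0, 1.476, -0.119], TCP at [0.281, -0.558, 0.231] pointing down, gripper open.
Joint ranges: [-3.01, 3.01], [-1.01, 2.22], [0.06, 2.58], [-1.02, 4.17], [0.09, 2.62], [-3.14, 3.14]. Speed limits (rad/s): [2.57, 2.57, 3.14, 3.14, 3.14, 3.14].

INTERFACE

Orientations are given as a rotation vector (axis times angle).
In Python, from station import ctrl gives the robot as it stands.
- The arm moves only by the tool arm_command, never from a script. Its argument "steps" is a list of rows, each a list of 3 entries, a list of its own where there are three numbers: the shift along the tool's x, y, z in m, then the turn, a rotation vector about the tool's x, y, z in degrees, then the opening, from 0 (shut) to 1 (fully open). In form: [[[dx, dy, dz], [ax, ay, az], gripper], ...]. A call has 1 to 5 rows; each row is the pose to reach, as a shift and turn from the pose measured when the call began, along the tool's axes at that moment; what a row does not reach only later rows make up. A row lasts 1/10 s, in which the tool goes at most 50 mm and 8.59 degrees, less where a joint would pass 70% of its speed; a pose out of reach is approached as far as the arm can. A call with a gripper value outside its range is refused whole. The fingers move at their own pace and stop on an object; "force" is the grip in N (left out, the last holds). Time passes only in rows, so rows that repeat a pose let the fingers close. It gives the time, the measured TCP pose, the force and the opening at its end, in the units of the state.
- ctrl.get_obs(): the state, without advancing time (a new reading comes with each control period).
- ctrl.get_image(name): name is "scene" or "top" or "wrist"; returns a dict with "img" (480x640x3 uint8, red, green, blue), "camera_matrix" (3x3 intrinsics, pixels), "k1" (the pictures are not rectified: a ray, as slopes to the right and down, at radius r is drawn at 1 + k1 r^2 times it, then the intrinsics apply), "world_from_camera" (4x4, takes a point from camera to world coordinates). Camera axes: x right, y up, looking along -z (the intrinsics and any distortion apply to the point x, -y, -z); pixel columns grow to the right and rows downward; lengths in m; the calibration is good to about 2 mm. A picture is of the moment at which its call begins. There is no depth.
- ctrl.finish_job(): hands the job in, once; it reports no verdict.
Trained networks look in a picture, given as the dict that the camera call returned (one of the last four; its "shot" number tells which), for a name from the list of things; names that differ only in an ending like _2 or _b are one class to them, and where a whole thing is asked for, a point or a joint stands for the part that bears it (a point fixed in the world has none). Each returns a list of dicts, best first, with "confidence" (0 to 1); they miss things now and then, are a little off and sometimes report something else, mostly with a low value. They report only what shows in the picture. A call takes as long as a camera call. They do not tell look-alikes from the thing itself.
- ctrl.boxes_of(picture, name): "position" ([row, column] in pixels, amid what is visible of it).
The state is a dict: "t": time; "q": joint angles; "dq": joint speeds; "effort": joint torques, N m; "tool_pos": TCP position; "tool_rot": TCP orientation; "contact_force": force on the tool from outside, world axes, zero at the start; "wrist_torque": the same for the moment, N m; "opening": finger opening in m.
Only numpy, scipy, OpenCV 4.12 (cv2) and the standard library are available. Lean on these libraries where they do the work, as an engineer would, in place of code of your own. Each camera call takes 0.05 s, during which the arm holds its last target.

TASK

Open the saw-blade chest: lift its hatch up out of its seat and, holding it up, slide it sideways along its channels to the side that is free, all the way to the end, so that the middle compartment is uncovered; then let go, leaving the hatch lying flat on that side's deck. A stop screw, which cannot be seen under the rails, bars one of the two sides, so feel which way it goes. Leave the pencil case, the saw and the pen box alone.

Things in the scene. Friction and masses are not known exactly. Their poses are not given: they have to be found in the camera images.
- chest: Plywood chest with green rails, fixed on the bench, 390 mm wide (its y). Origin on the bench below the middle of its top; z vertical. The flat top slopes 30 degrees, low towards chest -x (roughly the robot). Slope directions in chest axes: up-slope u = (0.866, 0, 0.5), left y = (0, 1, 0), outward normal n = (-0.5, 0, 0.866). Hatch seated: its underside 10 mm below the decks.
- deck_mid (a point): Middle of the deck plane (n = 0), 98 mm straight above the chest's origin, over the compartment (within 62 mm along y). Rails at u = -77 and +77 mm carry lips, n = 16 to 22 mm, reaching in to u = -65 and +65 mm along the whole chest: the hatch cannot come out. Raised along n it clears the decks at 10 mm and meets the lips at 14 mm; then it slides along y, 2 mm play to each rail.
- left_end (a point): Inner face of the left end stop (16 mm high), on the deck plane, 185 mm to chest +y from deck_mid. The left deck is flat from 62 to 185 mm. If this side is free, the raised hatch slides 125 mm from the middle until it meets this stop.
- right_end (a point): Inner face of the right end stop (16 mm high), on the deck plane, 185 mm to chest -y from deck_mid. The right deck is flat from 62 to 185 mm. If this side is free, the raised hatch slides 125 mm from the middle until it meets this stop.
- low_lip (a point): Upper face of the low lip, at mid width (u = -80, n = 22 mm). On this lip, 82 mm left and right of the middle, stand two steel thumb screws that look the same (18 mm wide, 16 mm high). One of them, on either side, is screwed down into the channel and stops the raised hatch after about 18 mm of travel; on the other side nothing is in the way. Only feeling tells which.
- hatch_handle (a point): Hatch: loose pale board 150 (x, up-slope) x 120 (y) x 12 mm, 0.2 to 0.4 kg, seated at the start. The point: centre of its red handle, a bar 12 mm thick (x), 56 long (y), 36 high (z), square on the board's middle; 18 mm above the board's face, 30 above its underside. z is the board's normal, 30 degrees from vertical: grip along it, across the 12 mm; 59 mm free each side up to the lips.
- pencil_case: Bystander: blue pencil case lying on the bench, 90 x 200 x 45 mm. Origin at the centre of its underside.
- coping_saw: Bystander: coping saw lying flat on the bench, black U frame about 120 x 130 mm with a wooden handle 100 mm long, 24 mm high. Origin on the bench within the frame.
- pen_box: Bystander: clear upright box of felt-tip pens, 50 x 130 mm, 150 mm high, standing behind the chest. Origin at the centre of its underside.
Not all that is in view belongs to the job. What is meant by the part that bears hatch_handle is not orange, pink or purple, and is the larger of those in its own colour.

How it is judged:
By the outcome, as a careful person would: the job done as asked, in the order asked, and still so for the second after the job is handed in, with the robot touching nothing.
It also fails if it takes over 40 s, if anything falls off the work surface, if the arm or the gripper's body presses on something with over 40 N, if the wrist force passes 120 N, or if a joint passes its speed limit or range.

## Working session

There is one attempt and no reset: what is moved stays moved. The work goes in short steps, Python scripts to look and compute and a tool call to move; the robot and the scene stay as the last step left them, time stands still between calls to the robot, and variables do not carry over. Pictures are saved under pics/ and viewed, and the job is handed in when it is done.

Besides the shell and the picture viewer there is one more tool, called after "Request:" as name(argument=value, ...), one argument or row to a line, values as JSON. arm_command: Moves the arm, as the interface text tells. Its arguments: {"type":"object","properties":{"steps":{"type":"array"},"force":{"type":"number"}},"required":["steps"]}

```bash
ls; mkdir -p pics
python3 - <<'E'
from station import ctrl
import cv2
o=ctrl.get_obs()
print({k:(v if not hasattr(v,'round') else v) for k,v in o.items()})
for n in ("scene","top"):
    p=ctrl.get_image(n)
    cv2.imwrite(f"pics/{n}0.png",p["img"][:,:,::-1])
    print(n,p["camera_matrix"],p["k1"],p["world_from_camera"],p["shot"])
    for t in ("chest","hatch_handle","low_lip","deck_mid","left_end","right_end"):
        print(t,ctrl.boxes_of(p,t))
E
```

```text
pics
{'t': 0.0, 'q': array([-1.22396226e+00,  5.33621397e-02,  1.61430518e+00,  9.43275706e-06,
        1.47598068e+00, -1.19008470e-01]), 'dq': array([ 6.88300020e-04,  3.61618614e-04, -3.53799784e-05, -3.82058581e-04,
        1.34650156e-04,  6.20283152e-04]), 'effort': array([-5.27705797e-04, -3.93674254e+01, -3.70181537e+01, -3.05420508e-04,
        7.05950733e-03,  1.70407048e-07]), 'tool_pos': array([ 0.28051981, -0.5578138 ,  0.23005306]), 'tool_rot': array([-0.46572476,  1.96431454, -1.96019421]), 'contact_force': array([ 0.00959307, -0.25624147,  0.29173496]), 'wrist_torque': array([ 0.01643698, -0.01206811, -0.00752448]), 'opening': 0.08559115900484106}
scene [[549.24678049   0.         318.23345037]
 [  0.         549.24678049 242.39353706]
 [  0.           0.           1.        ]] -0.08607968020735705 [[-0.42136887 -0.51309045  0.74778771  1.34407515]
 [ 0.90668202 -0.25597362  0.33526888  0.39255085]
 [ 0.01939067  0.81927754  0.5730692   0.7374991 ]
 [ 0.          0.          0.          1.        ]] 1
chest []
hatch_handle [{'position': [399.7, 414.0], 'confidence': 0
[... 715 characters left out ...]
0.05247739  0.99850986  1.31173806]
 [ 0.          0.          0.          1.        ]] 2
chest [{'position': [190.5, 360.0], 'confidence': 0.68}]
hatch_handle [{'position': [109.1, 407.7], 'confidence': 0.97}, {'position': [144.5, 201.2], 'confidence': 0.73}, {'position': [355.5, 244.0], 'confidence': 0.72}, {'position': [188.9, 353.7], 'confidence': 0.68}, {'position': [327.3, 411.6], 'confidence': 0.59}, {'position': [221.5, 354.0], 'confidence': 0.56}]
low_lip [{'position': [191.6, 354.2], 'confidence': 0.74}]
deck_mid [{'position': [191.8, 356.5], 'confidence': 0.83}]
left_end [{'position': [189.7, 356.5], 'confidence': 0.74}]
right_end [{'position': [190.4, 358.4], 'confidence': 0.84}]
```

View pics/scene0.png

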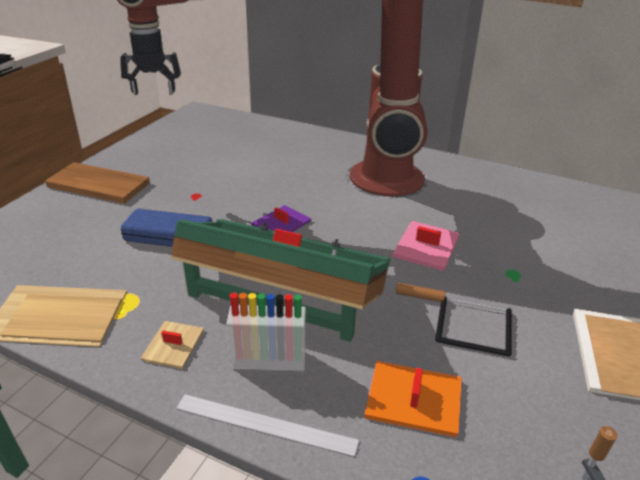

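View pics/top0.png

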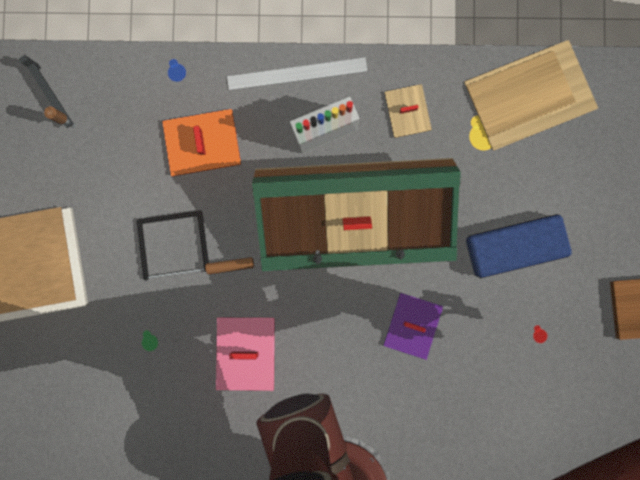

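The top picture shows the green-railed chest with the pale hatch and red handle at (row 222, col 357), and thumb screws near (257, 318) and (253, 399). I'll zoom in to fit the pose.

Run:
```python
import cv2
im=cv2.imread("pics/top0.png")[145:285,240:475]
cv2.imwrite("pics/topz.png",cv2.resize(im,None,fx=3.4,fy=3.4,interpolation=cv2.INTER_CUBIC))
im=cv2.imread("pics/scene0.png")[200:340,160:400]
cv2.imwrite("pics/scenez.png",cv2.resize(im,None,fx=3.3,fy=3.3,interpolation=cv2.INTER_CUBIC))
```

```text
(no output)
```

View pics/topz.png

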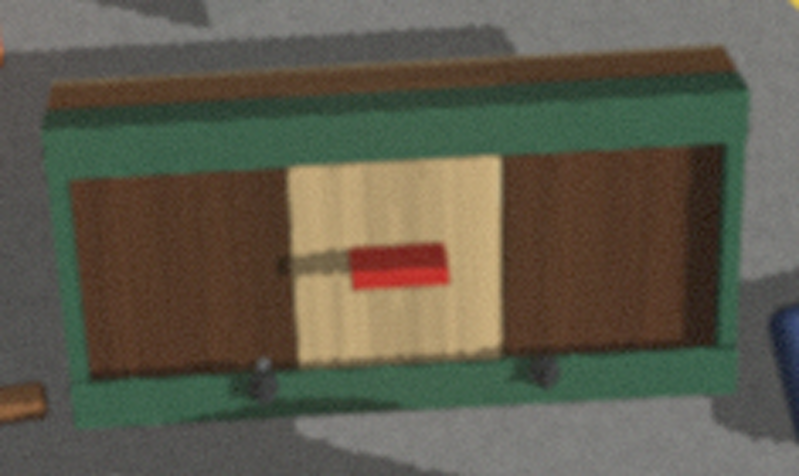

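View pics/scenez.png

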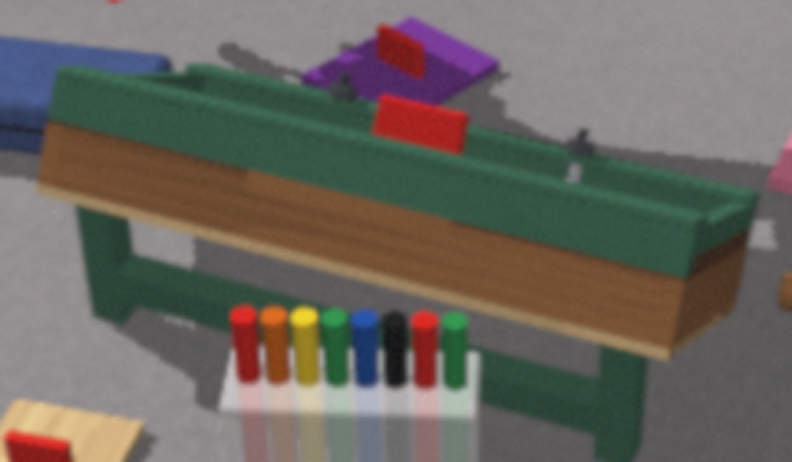

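```bash
cat > h.py <<'E'
import numpy as np
from station import ctrl
from scipy.spatial.transform import Rotation as R
C30,S30=np.cos(np.pi/6),.5
def proj(P,K,k1,T):
    P=np.atleast_2d(P); c=(np.linalg.inv(T)@np.c_[P,np.ones(len(P))].T).T
    s=np.c_[c[:,0]/-c[:,2],-c[:,1]/-c[:,2]]; s=s*(1+k1*(s**2).sum(1))[:,None]
    return np.c_[K[0,0]*s[:,0]+K[0,2],K[1,1]*s[:,1]+K[1,2]]
def cp(u,y,n): # chest coords
    u,y,n=np.broadcast_arrays(u,y,n)
    return np.stack([u*C30-n*S30,y*1.,.098+u*S30+n*C30],-1)
def tw(p,pose): # chest->world
    return R.from_euler('z',pose[2]).apply(p)+[pose[0],pose[1],pose[3] if len(pose)>3 else 0]
E
cat > fit.py <<'E'
from h import *
from scipy.optimize import least_squares
t=ctrl.get_image("top"); s=ctrl.get_image("scene")
A=lambda d:(d["camera_matrix"],d["k1"],d["world_from_camera"])
m=1e-3
top=[((352,268),(-6,28,38)),((447,263),(-6,-28,38)),]
# top-face: top row is u=+6 edge
top=[((352,268),(6,28,38)),((447,263),(6,-28,38)),((449,283),(-6,-28,38)),((354,289),(-6,28,38)),
 ((502,355),(None,-60,2)),((502,155),(None,-60,2)),((288,168),(None,60,2)),((299,362),(None,60,2)),
 ((262,360),(-80,82,38)),((543,352),(-80,-82,38))]
lines=[((150,176),65,22),((650,149),65,22),((150,375),-65,22),((650,350),-65,22)]
sc=[((380,95),(6,-28,38)),((468,113),(6,28,38)),((345,78),(-80,-82,38)),((582,130),(-80,82,38))]
uz=lambda p,o,f:np.array([(p[0]+.5)/f-.5+o[0],(p[1]+.5)/f-.5+o[1]])
def res(q,rep=False):
    r=[]
    for p,(u,y,n) in top:
        px=uz(p,(240,145),3.4)
        if u is None:
            a,b=proj(tw(cp(np.array([-.065,.065]),y*m,n*m),q),*A(t)); d=(b-a)/np.linalg.norm(b-a); e=px-a
            r+=[d[0]*e[1]-d[1]*e[0]]
        else: r+=list(proj(tw(cp(u*m,y*m,n*m),q),*A(t))[0]-px)
    for p,u,n in lines:
        px=uz(p,(240,145),3.4)
        a,b=proj(tw(cp(u*m,np.array([.18,-.18]),n*m),q),*A(t)); d=(b-a)/np.linalg.norm(b-a); e=px-a
        r+=[d[0]*e[1]-d[1]*e[0]]
    for p,(u,y,n) in sc:
        r+=list(proj(tw(cp(u*m,y*m,n*m),q),*A(s))[0]-uz(p,(160,200),3.3))
    return np.array(r)
for x0 in ([.55,-.05,0],[.55,-.05,0,0]):
    f=least_squares(res,x0,loss='soft_l1'); print(f.x.round(4),np.degrees(f.x[2]).round(2),res(f.x).round(1))
np.save("pose.npy",f.x)
import cv2
q=f.x
E
python3 fit.py
```

```text
[ 0.5649 -0.0296  0.0699] 4.01 [-0.4  0.1  1.   0.   0.5 -0.2 -0.8 -0.4  0.1  0.6 -0.  -0.1  0.3 13.7
  0.9 11.6  1.5  1.5 -0.4 -0.  -0.6  0.4 -1.2  1.1  2.2 -0.7  2.   0. ]
[ 5.649e-01 -2.960e-02  6.980e-02  3.000e-04] 4.0 [-0.5  0.1  1.   0.   0.5 -0.2 -0.8 -0.5  0.1  0.6 -0.  -0.   0.3 13.7
  0.9 11.6  1.5  1.5 -0.4  0.  -0.6  0.3 -1.2  1.   2.2 -0.8  2.  -0.1]
```

```bash
cat >> h.py <<'E'
def target(u,y,n,flip=1):
    q=np.load("pose.npy"); p=tw(cp(u,y,n),q)
    Y=R.from_euler('z',q[2])
    uu=Y.apply([C30,0,S30])*flip; nn=Y.apply([-S30,0,C30])
    M=np.c_[np.cross(-nn,uu),-nn,uu]
    return p,R.from_matrix(M)
def delta(u,y,n,flip=1):
    o=ctrl.get_obs(); R0=R.from_rotvec(o["tool_rot"]); p,M=target(u,y,n,flip)
    return R0.inv().apply(p-o["tool_pos"]),np.degrees((R0.inv()*M).as_rotvec())
def where():
    o=ctrl.get_obs(); q=np.load("pose.npy"); Y=R.from_euler('z',q[2])
    d=Y.inv().apply(o["tool_pos"]-tw(cp(0,0,0),q)); B=np.array([[C30,0,S30],[0,1,0],[-S30,0,C30]])
    f=B@Y.inv().apply(o["contact_force"])
    print("t",round(o["t"],2),"uyn mm",(B@d*1e3).round(1),"F uyn",f.round(1),"open mm",round(o["opening"]*1e3,1),"q",o["q"].round(2))
E
python3 - <<'E'
from h import *
print(np.load("pose.npy"))
where()
for f in (1,-1):
    d,r=delta(0,0,.16,f); print(d.round(3),r.round(1),np.linalg.norm(d),np.linalg.norm(r), target(0,0,.16)[0])
E
```

```text
[ 5.64905979e-01 -2.95997979e-02  6.98252988e-02  2.53169489e-04]
t 0.8 uyn mm [-210.9 -507.7  275.4] F uyn [-0.1  1.2 -1.1] open mm 85.2 q [-1.22  0.05  1.61  0.    1.48 -0.12]
[-0.418 -0.005 -0.376] [ 26.4 -65.7  17.6] 0.5617462927863787 72.96956518162621 [ 0.48510092 -0.03518128  0.23681723]
[-0.418 -0.005 -0.376] [-19.6 109.7  29.4] 0.5617462927863787 115.26776427906385 [ 0.48510092 -0.03518128  0.23681723]
```

Request:
arm_command(
  steps=[
    [[-0.035,0,-0.031],[2.2,-5.5,1.5],0.6],
    [[-0.07,0,-0.063],[4.4,-11,2.9],0.6],
    [[-0.105,0,-0.094],[6.6,-16.4,4.4],0.6],
    [[-0.139,-0.002,-0.125],[8.8,-21.9,5.9],0.6],
    [[-0.174,-0.002,-0.157],[11,-27.4,7.3],0.6],
  ],
)

```text
t: 1.3
tool_pos: [0.3661, -0.3385, 0.2337]
tool_rot: [-0.668, 1.452, -1.737]
contact_force: [-0.8, 0.5, -0.4]
opening: 0.0514
```

Run:
```python
from h import *
where(); d,r=delta(0,0,.16); print(d.round(3),r.round(1))
```

```text
t 1.3 uyn mm [-122.7 -294.3  227.3] F uyn [-0.8  0.5  0. ] open mm 51.4 q [-0.98 -0.41  2.02  0.15  1.35 -0.38]
[-0.316  0.004 -0.08 ] [ 15.3 -38.1  10.3]
```

Request:
arm_command(
  steps=[
    [[-0.04,0,-0.01],[1.9,-4.8,1.3],0.6],
    [[-0.079,0,-0.02],[3.8,-9.5,2.6],0.6],
    [[-0.119,0.001,-0.03],[5.7,-14.3,3.9],0.6],
    [[-0.158,0.002,-0.04],[7.6,-19,5.2],0.6],
    [[-0.198,0.002,-0.05],[9.5,-23.8,6.4],0.6],
  ],
)

```text
t: 1.8
tool_pos: [0.4408, -0.1469, 0.2364]
tool_rot: [-0.788, 1.025, -1.502]
contact_force: [1.3, -0.4, -0.6]
opening: 0.0514
```

Run:
```python
from h import *
where(); d,r=delta(0,0,.16); print(d.round(3),r.round(1))
```

```text
t 1.8 uyn mm [ -45.2 -108.4  185.6] F uyn [ 0.8 -0.4 -1.2] open mm 51.4 q [-0.61 -0.67  2.21  0.23  1.24 -0.46]
[-0.118  0.015  0.019] [  5.7 -14.1   3.8]
```

Request:
arm_command(
  steps=[
    [[-0.04,0.005,0.006],[1.9,-4.7,1.3],0.6],
    [[-0.08,0.01,0.013],[3.8,-9.4,2.5],0.6],
    [[-0.118,0.015,0.019],[5.7,-14.1,3.8],0.6],
    [[-0.118,0.015,0.019],[5.7,-14.1,3.8],0.6],
  ],
)

```text
t: 2.2
tool_pos: [0.485, -0.0312, 0.2362]
tool_rot: [-0.838, 0.777, -1.345]
contact_force: [-0.1, 0.6, 0.3]
opening: 0.0513
```

Run:
```python
from h import *
import cv2
where(); d,r=delta(0,0,.1); print(d.round(3),r.round(1))
p=ctrl.get_image("wrist"); cv2.imwrite("pics/w1.png",p["img"][:,:,::-1])
q=np.load("pose.npy")
a=(p["camera_matrix"],p["k1"],p["world_from_camera"])
m=1e-3
im=p["img"][:,:,::-1].copy()
for u,y,n in [(6,28,38),(6,-28,38),(-6,28,38),(-6,-28,38),(65,60,2),(65,-60,2),(-65,60,2),(-65,-60,2),(-80,82,38),(-80,-82,38),(-80,82,22),(-80,-82,22)]:
    x=proj(tw(cp(u*m,y*m,n*m),q),*a)[0]; print((u,y,n),x.round())
    cv2.circle(im,tuple(int(v) for v in x.round()),3,(255,0,255),1)
cv2.imwrite("pics/w1a.png",im)
```

```text
t 2.2 uyn mm [-1.000e-01  3.900e+00  1.593e+02] F uyn [0.1 0.6 0.3] open mm 51.3 q [-0.34 -0.69  2.25  0.23  1.11 -0.46]
[0.004 0.059 0.   ] [-0.   0.3 -0.2]
(6, 28, 38) [319. 206.]
(6, -28, 38) [318. 272.]
(-6, 28, 38) [304. 206.]
(-6, -28, 38) [304. 272.]
(65, 60, 2) [386. 162.]
(65, -60, 2) [378. 289.]
(-65, 60, 2) [236. 162.]
(-65, -60, 2) [244. 289.]
(-80, 82, 38) [204. 134.]
(-80, -82, 38) [220. 328.]
(-80, 82, 22) [210. 134.]
(-80, -82, 22) [225. 319.]
```

View pics/w1a.png

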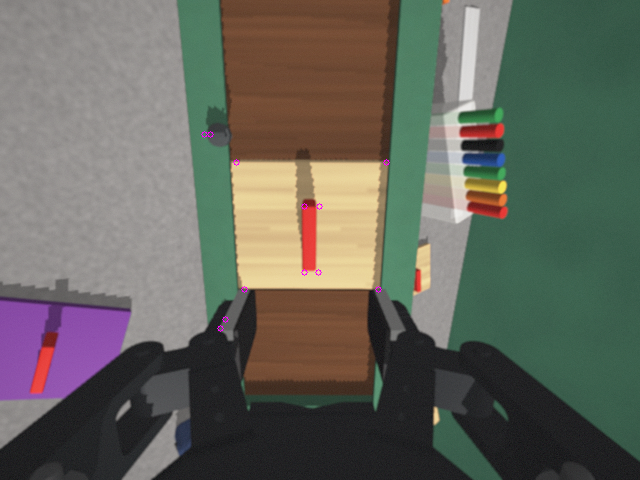

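The wrist view confirms the fit: the projected handle and board corners land within about 1–2 px (handle at cols 303–316, rows 203–272). Descending.

Request:
arm_command(
  steps=[
    [[0.002,0.03,0],[0,0.3,-0.2],0.6],
    [[0.004,0.06,0],[0,0.3,-0.2],0.6],
    [[0.004,0.09,0],[0,0.3,-0.2],0.6],
    [[0.004,0.115,0],[0,0.3,-0.2],0.6],
    [[0.004,0.115,0],[0,0.3,-0.2],0.6],
  ],
)

```text
t: 2.75
tool_pos: [0.5408, -0.0334, 0.1323]
tool_rot: [-0.84, 0.789, -1.351]
contact_force: [-0.8, 0.6, -0.5]
opening: 0.051
```

Run:
```python
from h import *
where(); d,r=delta(0,0,.009); print(d.round(4),r.round(1))
```

```text
t 2.75 uyn mm [-4.  -2.1 41.7] F uyn [-0.9  0.6 -0. ] open mm 51.0 q [-0.29 -0.39  2.24  0.24  0.82 -0.47]
[-0.0021  0.0327  0.0043] [ 0.5 -0.3  0. ]
```

Request:
arm_command(
  steps=[
    [[-0.001,0.01,0.003],[0.5,-0.3,0],0.6],
    [[-0.002,0.022,0.003],[0.5,-0.3,0],0.6],
    [[-0.002,0.033,0.003],[0.5,-0.3,0],0.6],
    [[-0.002,0.033,0.003],[0.5,-0.3,0],0.6],
    [[-0.002,0.033,0.003],[0.5,-0.3,0],0.6],
  ],
)

```text
t: 3.25
tool_pos: [0.5597, -0.0309, 0.1063]
tool_rot: [-0.836, 0.778, -1.353]
contact_force: [0.6, -0.5, 0.3]
opening: 0.0513
```

Run:
```python
from h import *
import cv2
where(); d,r=delta(0,0,.009); print(d.round(4),r.round(1))
p=ctrl.get_image("wrist"); cv2.imwrite("pics/w2.png",p["img"][:,:,::-1])
```

```text
t 3.25 uyn mm [-0.6 -0.9  9.6] F uyn [ 0.6 -0.6 -0. ] open mm 51.3 q [-0.27 -0.3   2.22  0.25  0.74 -0.49]
[-0.0009  0.0006  0.0006] [-0.1 -0.   0.1]
```

View pics/w2.png

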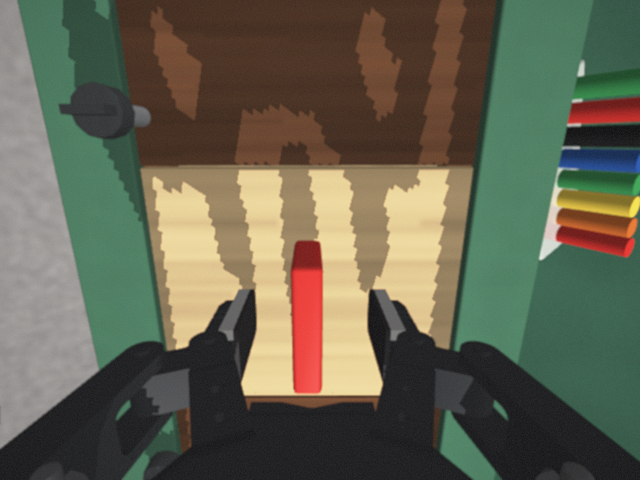

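The handle (cols 292–322) is between the fingers (inner faces about 255 and 370). Closing on it.

Request:
arm_command(
  steps=[
    [[0,0.001,-0.001],[0,0,0],0],
    [[0,0.001,-0.001],[0,0,0],0],
    [[0,0.001,-0.001],[0,0,0],0],
    [[0,0.001,-0.001],[0,0,0],0],
    [[0,0.001,-0.001],[0,0,0],0],
  ],
  force=60,
)

```text
t: 3.8
tool_pos: [0.5592, -0.0309, 0.1057]
tool_rot: [-0.836, 0.778, -1.352]
contact_force: [-7.0, -0.6, 5.0]
opening: 0.011
```

Run:
```python
from h import *
where(); d,r=delta(0,0,.009); print(d.round(4),r.round(1))
```

```text
t 3.8 uyn mm [-1.3 -0.9  9.4] F uyn [-3.6 -0.1  7.9] open mm 11.0 q [-0.27 -0.3   2.22  0.25  0.74 -0.49]
[-0.0009  0.0004  0.0013] [-0.1  0.   0.1]
```

Request:
arm_command(
  steps=[
    [[0,-0.003,0],[0,0,0],0],
    [[0,-0.006,0],[0,0,0],0],
    [[0,-0.009,0],[0,0,0],0],
    [[0,-0.012,0],[0,0,0],0],
    [[0,-0.012,0],[0,0,0],0],
  ],
)

```text
t: 4.3
tool_pos: [0.5531, -0.0314, 0.1164]
tool_rot: [-0.836, 0.777, -1.353]
contact_force: [-0.3, -0.6, -3.9]
opening: 0.0112
```

Run:
```python
from h import *
import cv2
where(); d,r=delta(0,0,.021); print(d.round(4),r.round(1))
p=ctrl.get_image("wrist"); cv2.imwrite("pics/w3.png",p["img"][:,:,::-1])
where()
```

```text
t 4.3 uyn mm [-1.2 -0.9 21.6] F uyn [-2.2 -0.5 -3.2] open mm 11.2 q [-0.28 -0.34  2.23  0.25  0.77 -0.48]
[-0.0009  0.0006  0.0012] [-0.1  0.   0.1]
t 4.35 uyn mm [-1.3 -0.9 21.5] F uyn [-2.1 -0.4 -2.6] open mm 11.0 q [-0.28 -0.34  2.23  0.25  0.77 -0.48]
```

View pics/w3.png

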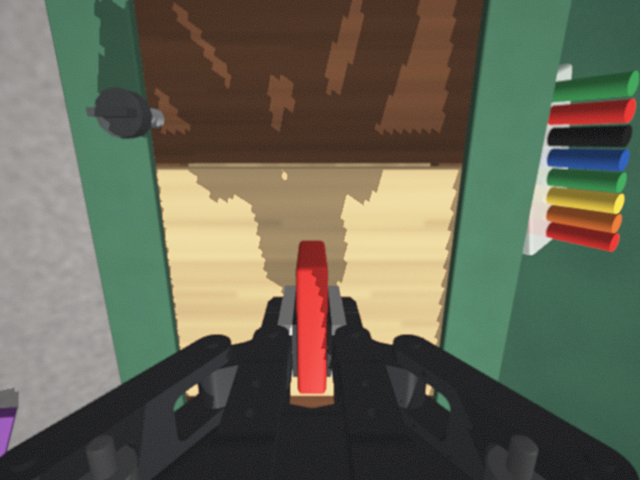

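Hatch is held and raised about 12 mm, with a load of about 3 N. I'll feel left (+y) gently first.

Request:
arm_command(
  steps=[
    [[-0.004,0,0],[0,0,0],0],
    [[-0.008,0,0],[0,0,0],0],
    [[-0.012,0,0],[0,0,0],0],
    [[-0.012,0,0],[0,0,0],0],
  ],
)

```text
t: 4.75
tool_pos: [0.5521, -0.0187, 0.116]
tool_rot: [-0.837, 0.777, -1.351]
contact_force: [-0.2, -0.6, -4.2]
opening: 0.0113
```

```bash
python3 -c "
from h import *
where(); d,r=delta(-.001,.02,.0215); print(d.round(4),r.round(1))"
```

```text
t 4.75 uyn mm [-1.5 11.8 21.4] F uyn [-2.4 -0.6 -3.5] open mm 11.3 q [-0.25 -0.34  2.23  0.23  0.76 -0.45]
[-0.0082 -0.0001  0.0005] [-0.1  0.1  0.1]
```

Request:
arm_command(
  steps=[
    [[-0.002,0,0.0005],[0,0,0],0],
    [[-0.004,0,0.0005],[0,0,0],0],
    [[-0.006,0,0.0005],[0,0,0],0],
    [[-0.008,0,0.0005],[0,0,0],0],
  ],
)

```text
t: 5.15
tool_pos: [0.5525, -0.0131, 0.1167]
tool_rot: [-0.842, 0.772, -1.356]
contact_force: [-0.3, -18.4, -4.7]
opening: 0.0114
```

```bash
python3 -c "
from h import *
where(); d,r=delta(-.001,.02,.0215); print(d.round(4),r.round(1))"
```

```text
t 5.15 uyn mm [-0.5 17.3 21.6] F uyn [ -3.7 -18.3  -3.3] open mm 11.4 q [-0.23 -0.34  2.23  0.21  0.76 -0.42]
[-0.0027  0.0001 -0.0005] [-0.1  0.3  0.4]
```

Left stops hard: 18 N after 18.2 mm of travel, so the screw is on the left. Going right.

Request:
arm_command(
  steps=[
    [[0.005,0,-0.0005],[0,0.3,0.3],0],
    [[0.012,0,-0.0005],[0,0.3,0.3],0],
    [[0.019,0,-0.0005],[0,0.3,0.3],0],
    [[0.026,0,-0.0005],[0,0.3,0.3],0],
    [[0.026,0,-0.0005],[0,0.3,0.3],0],
  ],
)

```text
t: 5.65
tool_pos: [0.5541, -0.0401, 0.1168]
tool_rot: [-0.835, 0.778, -1.355]
contact_force: [-0.2, -0.1, -3.1]
opening: 0.0112
```

```bash
python3 -c "
from h import *
where(); d,r=delta(-.001,-.027,.0215); print(d.round(4),r.round(1))"
```

```text
t 5.65 uyn mm [-0.7 -9.7 21.9] F uyn [-1.7 -0.1 -2.5] open mm 11.2 q [-0.3  -0.33  2.22  0.26  0.77 -0.51]
[ 0.0173  0.0004 -0.0003] [-0.1 -0.1  0.2]
```

Request:
arm_command(
  steps=[
    [[0.004,0,0],[0,0,0.1],0],
    [[0.008,0,0],[0,0,0.1],0],
    [[0.012,0,0],[0,0,0.1],0],
    [[0.016,0,0],[0,0,0.1],0],
    [[0.02,0,0],[0,0,0.1],0],
  ],
)

```text
t: 6.15
tool_pos: [0.5554, -0.0603, 0.1169]
tool_rot: [-0.834, 0.778, -1.353]
contact_force: [-0.3, 0.0, -3.2]
opening: 0.0111
```

```bash
python3 -c "
from h import *
where(); d,r=delta(-.001,-.065,.0215); print(d.round(4),r.round(1))"
```

```text
t 6.15 uyn mm [ -0.7 -30.   22. ] F uyn [-1.9  0.  -2.6] open mm 11.1 q [-0.34 -0.32  2.21  0.29  0.78 -0.57]
[ 0.035   0.0005 -0.0003] [-0.1 -0.1  0.1]
```

Free past 29 mm with no force, so the right side it is.

Request:
arm_command(
  steps=[
    [[0.008,0,0],[0,0,0.1],0],
    [[0.018,0,0],[0,0,0.1],0],
    [[0.028,0,0],[0,0,0.1],0],
    [[0.038,0,0],[0,0,0.1],0],
    [[0.048,0,0],[0,0,0.1],0],
  ],
)

```text
t: 6.65
tool_pos: [0.5588, -0.1093, 0.117]
tool_rot: [-0.833, 0.779, -1.352]
contact_force: [0.1, -0.8, -4.1]
opening: 0.0106
```

```bash
python3 -c "
from h import *
where(); d,r=delta(-.001,-.116,.0215); print(d.round(4),r.round(1))"
```

```text
t 6.65 uyn mm [ -0.8 -79.1  22. ] F uyn [-2.  -0.8 -3.6] open mm 10.6 q [-0.45 -0.28  2.18  0.35  0.8  -0.71]
[ 0.0369  0.0005 -0.0002] [-0.1 -0.1 -0. ]
```

Request:
arm_command(
  steps=[
    [[0.01,0.0004,0],[0,0,0],0],
    [[0.02,0.0004,0],[0,0,0],0],
    [[0.028,0.0004,0],[0,0,0],0],
    [[0.036,0.0004,0],[0,0,0],0],
    [[0.037,0.0004,0],[0,0,0],0],
  ],
)

```text
t: 7.15
tool_pos: [0.5617, -0.1473, 0.1167]
tool_rot: [-0.833, 0.779, -1.353]
contact_force: [0.0, 0.7, -3.3]
opening: 0.0112
```

```bash
python3 -c "
from h import *
where(); d,r=delta(-.001,-.13,.0215); print(d.round(4),r.round(1))"
```

```text
t 7.15 uyn mm [  -0.7 -117.2   21.7] F uyn [-1.6  0.7 -2.9] open mm 11.2 q [-0.52 -0.23  2.15  0.39  0.82 -0.8 ]
[ 0.0128  0.0002 -0.0003] [-0.2 -0.1  0. ]
```

Now slowly to the end stop (expected around y = -126).

Request:
arm_command(
  steps=[
    [[0.003,0,0],[0,0,0],0],
    [[0.006,0,0],[0,0,0],0],
    [[0.0085,0,0],[0,0,0],0],
    [[0.0105,0,0],[0,0,0],0],
  ],
)

```text
t: 7.55
tool_pos: [0.5622, -0.1569, 0.1167]
tool_rot: [-0.832, 0.781, -1.351]
contact_force: [-3.2, 7.9, 1.7]
opening: 0.0113
```

```bash
python3 -c "
from h import *
where(); d,r=delta(-.001,-.13,.0215); print(d.round(4),r.round(1))"
```

```text
t 7.55 uyn mm [  -0.8 -126.8   21.7] F uyn [-1.4  8.1  2.8] open mm 11.3 q [-0.54 -0.22  2.14  0.4   0.83 -0.82]
[ 0.0032  0.0002 -0.0002] [-0.1 -0.1 -0.1]
```

Met the end stop (8 N at 126 mm travel). Lowering onto the deck: about 2 mm, since it is raised 12 mm and the deck is 10 mm above the seat.

Request:
arm_command(
  steps=[
    [[0.0002,0.001,0],[0,0,0],0],
    [[0.0002,0.002,0],[0,0,0],0],
    [[0.0002,0.0025,0],[0,0,0],0],
    [[0.0002,0.0025,0],[0,0,0],0],
  ],
)

```text
t: 7.95
tool_pos: [0.5635, -0.1567, 0.1147]
tool_rot: [-0.833, 0.78, -1.35]
contact_force: [-2.9, 3.2, -0.1]
opening: 0.0111
```

```bash
python3 -c "
from h import *
where()"
```

```text
t 7.95 uyn mm [  -0.6 -126.7   19.4] F uyn [-2.4  3.4  1.2] open mm 11.1 q [-0.54 -0.22  2.13  0.41  0.82 -0.83]
```

Request:
arm_command(
  steps=[
    [[0.0002,0.0007,0],[0,0,0],0],
    [[0.0002,0.001,0],[0,0,0],0],
    [[0.0002,0.001,0],[0,0,0],0],
  ],
)

```text
t: 8.25
tool_pos: [0.5636, -0.1566, 0.1146]
tool_rot: [-0.834, 0.781, -1.348]
contact_force: [-13.0, 4.9, 8.9]
opening: 0.011
```

```bash
python3 -c "
from h import *
where()"
```

```text
t 8.25 uyn mm [  -0.6 -126.6   19.3] F uyn [-6.4  5.8 14. ] open mm 11.0 q [-0.54 -0.21  2.13  0.41  0.82 -0.83]
```

On the deck (14 N). Opening slowly, without fully spreading.

Request:
arm_command(
  steps=[
    [[0,-0.0005,0],[0,0,0],0.3],
    [[0,-0.0005,0],[0,0,0],0.5],
    [[0,-0.0005,0],[0,0,0],0.5],
    [[0,-0.0005,0],[0,0,0],0.5],
  ],
)

```text
t: 8.65
tool_pos: [0.5637, -0.157, 0.1155]
tool_rot: [-0.833, 0.78, -1.349]
contact_force: [0.7, 1.0, -1.0]
opening: 0.0428
```

Run:
```python
from h import *
import cv2
where()
p=ctrl.get_image("wrist"); cv2.imwrite("pics/w4.png",p["img"][:,:,::-1])
```

```text
t 8.65 uyn mm [-1.00e-01 -1.27e+02  2.00e+01] F uyn [ 0.2  0.9 -1.3] open mm 42.8 q [-0.54 -0.22  2.13  0.41  0.82 -0.83]
```

View pics/w4.png

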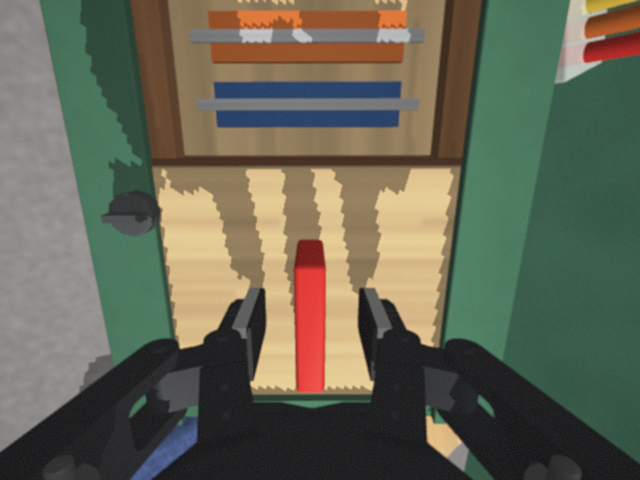

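The fingers are clear of the handle (cols 296–325). The compartment with blades shows above the hatch edge (row 160), and the hatch sits against the right end stop (row 395). Backing off along the normal.

Request:
arm_command(
  steps=[
    [[0,-0.02,0],[0,0,0],0.5],
    [[0,-0.05,0],[0,0,0],0.5],
    [[0,-0.09,0],[0,0,0],0.5],
    [[0,-0.13,0],[0,0,0],0.5],
    [[0,-0.14,0],[0,0,0],0.5],
  ],
)

```text
t: 9.2
tool_pos: [0.4944, -0.1636, 0.2422]
tool_rot: [-0.832, 0.772, -1.355]
contact_force: [0.5, -0.6, 0.8]
opening: 0.0427
```

Run:
```python
from h import *
import cv2
where()
p=ctrl.get_image("wrist"); cv2.imwrite("pics/w5.png",p["img"][:,:,::-1])
p=ctrl.get_image("top"); cv2.imwrite("pics/top5.png",p["img"][:,:,::-1])
```

```text
t 9.2 uyn mm [   2.9 -128.7  164.5] F uyn [ 0.8 -0.6  0.4] open mm 42.7 q [-0.65 -0.54  2.15  0.37  1.14 -0.81]
```

View pics/w5.png

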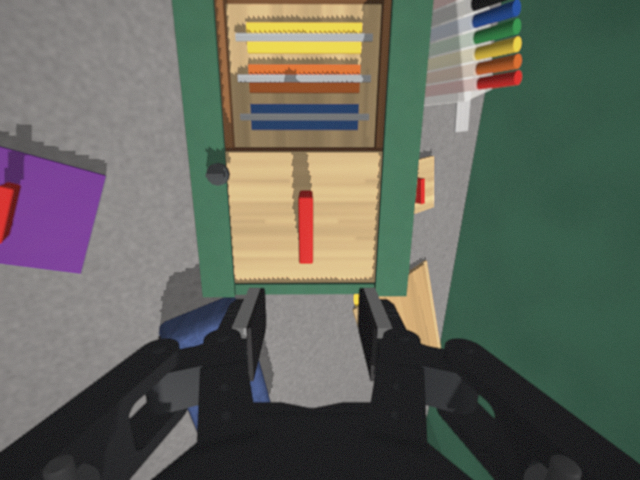

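View pics/top5.png

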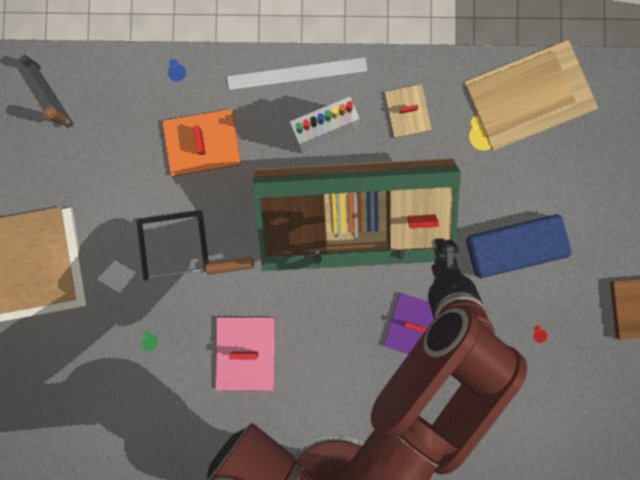

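The hatch lies flat on the right deck (top view: board cols 390–452, handle at (221, 423)). The compartment is open and the bystanders are unmoved. A quick numeric check of end position and flatness, then I'll hand it in.

Run:
```python
from h import *
import cv2
p=ctrl.get_image("wrist"); q=np.load("pose.npy"); a=(p["camera_matrix"],p["k1"],p["world_from_camera"]); im=p["img"][:,:,::-1].copy()
m=1e-3
for u,y,n in [(65,-65,12),(-65,-65,12),(65,-185,12),(-65,-185,12),(6,-97,48),(6,-153,48),(-6,-97,48),(-6,-153,48)]:
    x=proj(tw(cp(u*m,y*m,n*m),q),*a)[0]; cv2.circle(im,tuple(int(v) for v in x.round()),3,(255,0,255),1)
cv2.imwrite("pics/w6.png",cv2.resize(im[120:320,180:440],None,fx=3,fy=3))
where()
```

```text
t 9.35 uyn mm [  -0.3 -127.5  159.9] F uyn [-0.5 -0.2 -0.6] open mm 43.0 q [-0.64 -0.54  2.16  0.37  1.14 -0.81]
```

View pics/w6.png

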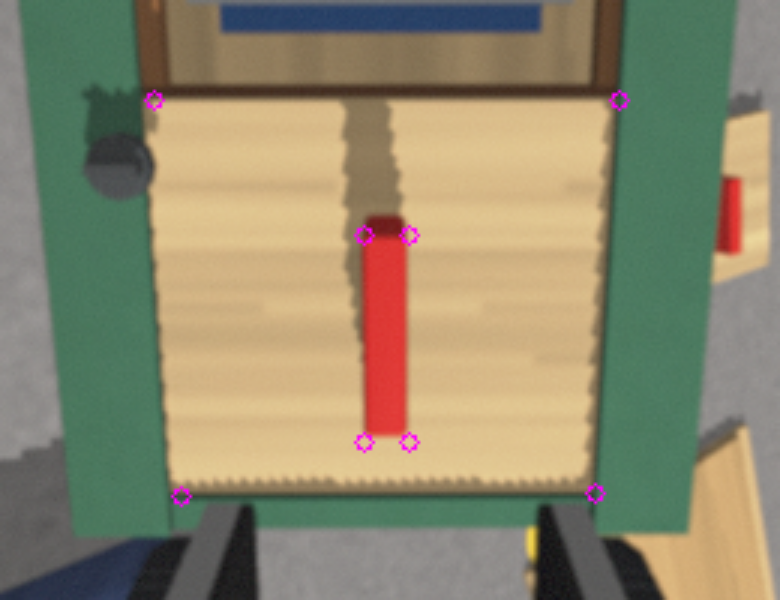

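The measured edges match the expected end pose within about 1–2 mm, flat and against the stop. Handing in.

```bash
python3 -c "
from station import ctrl
print(ctrl.finish_job())"
```

```text
the job is handed in; nothing more can be done
None
```

The hatch is open: it lies flat on the right deck against the right end stop, the middle compartment is uncovered, and I handed the job in at about 9.4 s of the 40 s.

- **Feeling the sides:** I gripped the red handle along the board's normal and lifted the hatch about 12 mm. Going left, it stopped hard after about 18 mm with 18 N, so the stop screw is on the left. I reversed and slid right with no resistance until it met the end stop at about 126 mm of travel, with 8 N.
- **Letting go:** I lowered it about 2 mm onto the deck, released it and backed off about 140 mm along the normal.
- **Last checks:** In the wrist picture the hatch's corners and handle agree with the expected end pose to about 1–2 mm. The blades show in the open compartment, and contact force was near zero after release. In the top view the pencil case, saw and pen box had not moved.
- **Disagreements:** In my pose fit, my marks for the two thumb screws in the top view were about 12–14 px off the expected points, so they carried little weight. The other points fitted, and the wrist view confirmed the pose. No check of the job itself failed.

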